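# Clear the sealer's sprung length gauge, draw it to its mark and hold it

## Task

Someone has hung the wet scrubbing brush on the end of the pouch sealer's telescoping length rod: lift it up and off the rod's hook and stand it, head down, in the square steel holder. Then take the rod's upright grip, pull the rod out against its spring until the grip is level with the mark clip on the rail beside it, and keep holding it there steadily, so that a colleague can cut a pouch to that length: finish while holding, without letting go. Do not drop the brush, and leave the other things on the counter where they stand.

Things in the scene. Friction and masses are not known exactly. Their poses are not given: they have to be found in the camera images.
- sealer: White pouch sealer, fixed, with a telescoping length gauge. Origin on the counter straight below the rod's grip as retracted. The rod draws out along the sealer's own -x: to the robot's left, turned up to 0.3 rad either way; z is up. Case: own x 130 to 410 mm, y +-110 mm, 133 mm tall. Outer tube: 22 mm thick, axis 190 mm above the counter, mouth at own x = 30 mm, lying over the case.
- rod: Sprung inner rod. Origin in its upright grip, a black block 14 mm wide across the rod (y), 16 mm along it (x), from 187 to 237 mm above the counter (origin at 215 mm): pinch it from above, closing along y. Axes as the sealer's. Slides along its x only, 130 mm to its stop, beyond the mark. The spring pulls back with 5 N at home plus 80 N/m, and draws it home if let go.
- hook_tip (a point): Top of the upturned tip of the rod's hook, 58 mm from the rod's origin along -x, 206 mm above the counter. The hook is a round steel bar 8 mm thick, running from the grip's foot out along -x with its axis 190 mm above the counter, turned up at the end. The brush hangs on it, 34 to 40 mm from the rod's origin.
- clip: Length mark: steel clip with an upright fin, on an aluminium ruler rail that runs beside the rod (own y = +70 mm of the sealer, x -150 to 140 mm, top 150 mm above the counter). Fin 3 mm thick, its top 31 mm above the rail. Origin under the fin on the rail's top, axes as the sealer's. At the mark, the rod's origin is level with it along x: 60 to 100 mm of pull, new each time. Fixed.
- brush_tab (a point): Centre of the flat tab at the brush's top, to be gripped from above, closing along own y: 28 mm wide (y), 10 mm thick (x), 32 mm tall (z, up), top end 14 mm above this point. Hanging, its axes are the rod's. Below it an eye, a slot 16 x 36 mm tall, its upper edge 18 mm below this point, rests on the hook. To unhook: raise it 10 to 26 mm, then move it along the rod's -x by 40 mm or more.
- brush_center (a point): Centre of the white scrubbing brush, 163 mm long along own z (up, towards the tab), half-way up, 67.5 mm below brush_tab; lower end 81.5 mm below this point. Head at the lower end: 28 mm wide, 25 mm thick (bristles to own -x, up to 19 mm from the axis), 45 mm long. About 60 g.
- holder: Square open steel holder, fixed to the counter, 78 x 78 mm outside, 85 mm tall, walls and floor 3 mm, empty. Origin at the centre of its underside on the counter, z up, sides along x and y. The brush stands in it head down, free to lean on the rim.
- cup: Bystander, to be left alone: grey plastic tumbler, 80 mm tall, 72 mm across. Origin at the centre of its underside.
- bowl: Bystander, to be left alone: steel bowl, 110 mm across, 50 mm tall. Origin at the centre of its underside.
- detergent: Bystander, to be left alone: white bottle, 170 mm tall, 72 mm across. Origin at the centre of its underside.
- spray: Bystander, to be left alone: spray can, 180 mm tall, 52 mm across. Origin at the centre of its underside.
- pouch_roll: Bystander, to be left alone: roll of pouch paper standing on end, 90 mm across, 100 mm tall. Origin at the centre of its underside.
- bur_box: Bystander, to be left alone: clear flat box, 70 x 110 x 35 mm. Origin at the centre of its underside.
- jar: Bystander, to be left alone: small brown jar, 70 mm tall, 60 mm across. Origin at the centre of its underside.
Not all that is in view belongs to the job. What is shaped like the holder but green is not meant.

How it is judged:
By the outcome, as a careful person would: the job done as asked, in the order asked, and still so for the second after the job is handed in, while the arm keeps its last pose, push and grip.
It also fails if it takes over 61 s, if anything falls off the work surface, if the arm or the gripper's body presses on something with over 40 N, if the wrist force passes 120 N, or if a joint passes its speed limit or range.

## Robot

A 7-joint arm with a two-finger parallel gripper is mounted at the origin on the work surface. World frame = base frame: x ahead of the robot, y to its left, z up, the work surface at z = 0. Lengths are in m, angles in rad, forces in N, time in s.
With the tool pointing down it reaches from about 0.35 to 0.9 m from the base axis. Payload 7.2 kg.
Tool frame: the origin (TCP) lies at the very end of the fingers, on their centre line; the grasp point (between the pads) lies 19 mm behind it (env.pinch_z is the distance from the TCP to the grasp point, in m); x points along the fingers, z is the direction in which the jaws open and shut, and the axes are right-handed (so a half turn about x gives the same grasp; the last joint's range is limited). The gripper opens to 85 mm and grips with 20 to 120 N. Pads are 22 mm wide; open, the fingers measure 114 mm over their backs; the gripper's body (76 mm by 85 mm) begins 54 mm behind the grasp point. The pads swing forward as they close: fully open they stand 13 mm farther back than shut.
Start: joints at [-1.396, 0.411, -0.013, 1.596, 0.006, 1.134, -0.082], TCP at [0.15, 0.607, 0.231] pointing down, gripper open.
Joint ranges: [-2.95, 2.95], [-0.29, 1.99], [-1.47, 1.44], [0.14, 2.54], [-1.03, 4.17], [0.13, 1.85], [-2.86, 2.86]. Speed limits (rad/s): [2.39, 2.39, 3.01, 3.01, 3.14, 3.14, 3.14].

## Interface

Orientations are given as a unit quaternion [x, y, z, w].
In Python, from station import env gives the robot as it stands.
- The arm moves only by the tool arm_command, never from a script. Its argument "series" is text: rows parted by semicolons, each of 7 numbers parted by spaces: the shift along the tool's x, y, z in m, then the turn, a rotation vector about the tool's x, y, z in degrees, then the finger opening in m, from 0 to 0.0854. A call has exactly 10 rows; each row shifts and turns the commanded pose from where the row before left it, along the tool's axes as they then stand; what a row does not reach is not made up. A row lasts 1/10 s, in which the tool goes at most 50 mm and 8.59 degrees, less where a joint would pass 70% of its speed; a pose out of reach is approached as far as the arm can. A call with a gripper value outside its range is refused whole. The fingers move at their own pace and stop on an object; the grip force is fixed at half the most. Time passes only in rows, so rows that do not move let the fingers close, or fill a call up. It gives the time, the measured TCP pose, the force and the opening at its end, in the units of the state.
- env.observe(): the state, without advancing time (a new reading comes with each control period).
- env.capture(name): name is "scene" or "side" or "wrist"; returns a dict with "frame" (400x640x3 uint8, red, green, blue), "intrinsics" (3x3 intrinsics, pixels), "world_from_camera" (4x4, takes a point from camera to world coordinates). Camera axes: x right, y up, looking along -z (the intrinsics and any distortion apply to the point x, -y, -z); pixel columns grow to the right and rows downward; lengths in m; the calibration is good to about 2 mm. A picture is of the moment at which its call begins. There is no depth.
- env.close_job(): hands the job in, once; it reports no verdict.
Trained networks look in a picture, given as the dict that the camera call returned (one of the last four; its "shot" number tells which), for a name from the list of things; names that differ only in an ending like _2 or _b are one class to them, and where a whole thing is asked for, a point or a joint stands for the part that bears it (a point fixed in the world has none). Each returns a list of dicts, best first, with "score" (0 to 1); they miss things now and then, are a little off and sometimes report something else, mostly with a low value. They report only what shows in the picture. A call takes as long as a camera call. They do not tell look-alikes from the thing itself.
- env.boxes_of(picture, label): "point" ([x, y, z] in m, in the coordinates of the camera as it stood for that picture, good to about 4 mm: the middle of the surface that is visible of it).
The state is a dict: "t": time; "qpos": joint angles; "joint_velocities": joint speeds; "joint_efforts": joint torques, N m; "tcp_pos": TCP position; "tool_rot": TCP orientation; "contact_force": force on the tool from outside, world axes, zero at the start; "wrist_torque": the same for the moment, N m; "finger_gap": opening from 0.0 (shut) to 1.0 (fully open).
Only numpy, scipy, OpenCV 4.12 (cv2) and the standard library are available. Lean on these libraries where they do the work, as an engineer would, in place of code of your own. Each camera call takes 0.05 s, during which the arm holds its last target. There are 200 camera calls.

## Working session

There is one attempt and no reset: what is moved stays moved. The work goes in short steps, Python scripts to look and compute and a tool call to move; the robot and the scene stay as the last step left them, time stands still between calls to the robot, and variables do not carry over. Pictures are saved under pics/ and viewed, about 8 in all and at most 12, crops included, and the job is handed in when it is done.

Besides the shell and the picture viewer there is one more tool, called by a JSON object that holds its "api" and its "payload", one argument or row to a line. arm_command: Moves the arm, as the interface text tells. Its arguments: {"type":"object","properties":{"series":{"type":"string"}},"required":["series"]}

```bash
ls; mkdir -p pics; cat > h.py <<'E'
import numpy as np, cv2
from station import env
from scipy.spatial.transform import Rotation as R
np.set_printoptions(precision=4,suppress=True)
def find(p,l,n=3):
    T=np.array(p["world_from_camera"]); out=[]
    for d in env.boxes_of(p,l)[:n]:
        c=np.array(d["point"]); K=np.array(p["intrinsics"]); w=(T@np.r_[c,1])[:3]
        q=K@np.array([c[0],-c[1],-c[2]]); out.append((d["score"],w,(q[:2]/q[2])))
        print(l,round(d["score"],2),w,(q[:2]/q[2]).round())
    return out
def save(p,n): cv2.imwrite("pics/"+n,p["frame"][:,:,::-1])
def pix(p,w):
    T=np.linalg.inv(np.array(p["world_from_camera"]));c=(T@np.r_[w,1])[:3];q=np.array(p["intrinsics"])@np.array([c[0],-c[1],-c[2]]);return q[:2]/q[2]
def ray(p,u,v):
    T=np.array(p["world_from_camera"]);d=np.linalg.inv(np.array(p["intrinsics"]))@np.array([u,v,1.]);return T[:3,3],T[:3,:3]@np.array([d[0],-d[1],-d[2]])
def atz(p,u,v,z):
    o,d=ray(p,u,v);return o+d*(z-o[2])/d[2]
def st():
    s=env.observe();print(s["t"],s["tcp_pos"],s["tool_rot"],s["finger_gap"],s["contact_force"],'\n',R.from_quat(s["tool_rot"]).as_matrix());return s
E
python3 - <<'E'
from h import *
st()
for n in ["scene","side"]:
    p=env.capture(n);save(p,n+"1.png");print(n)
    for l in ["brush_tab","hook_tip","rod","clip","brush_center","holder","sealer","cup","bowl","detergent","spray","pouch_roll","bur_box","jar"]: find(p,l,3 if l=="holder" else 2)
a=cv2.imread("pics/scene1.png");b=cv2.imread("pics/side1.png");
E
```

```text
pics
0.0 [0.1502 0.6062 0.2305] [-0.4361  0.5573  0.4354  0.5564] 0.9967467351520147 [-0.1776 -0.0782  0.3225] 
 [[-0.0003 -0.9707  0.2404]
 [-0.0015  0.2404  0.9707]
 [-1.     -0.0001 -0.0016]]
scene
brush_tab 0.61 [ 0.4894 -0.1726  0.1418] [210. 160.]
hook_tip 0.53 [ 0.4852 -0.2046  0.2051] [190. 140.]
rod 0.76 [ 0.4879 -0.2051  0.2037] [190. 141.]
rod 0.52 [0.5346 0.4155 0.0536] [449. 230.]
clip 0.68 [ 0.561  -0.1147  0.1616] [222. 183.]
brush_center 0.56 [ 0.4931 -0.1707  0.1492] [209. 159.]
brush_center 0.5 [0.4579 0.1867 0.049 ] [357. 191.]
holder 0.87 [0.3173 0.2458 0.0526] [385. 150.]
holder 0.87 [0.4162 0.3454 0.0436] [420. 187.]
holder 0.86 [0.4859 0.0453 0.0504] [301. 192.]
sealer 0.56 [ 0.5182 -0.4229  0.1112] [113. 163.]
cup 0.91 [0.5352 0.4132 0.0572] [448. 229.]
bowl 0.93 [0.7116 0.0623 0.0233] [290. 280.]
bowl 0.59 [ 0.7984 -0.089   0.0375] [214. 305.]
detergent 0.89 [0.664  0.3941 0.1111] [446. 270.]
spray 0.96 [0.7409 0.2464 0.1655] [375. 285.]
spray 0.4 [0.664  0.3933 0.1095] [445. 271.]
pouch_roll 0.58 [ 0.3843 -0.1068  0.0856] [252. 144.]
pouch_roll 0.36 [0.3974 
[... 396 characters left out ...]
0.1129  0.1599] [403. 238.]
brush_center 0.66 [ 0.4733 -0.1772  0.1441] [405. 287.]
holder 0.98 [0.4094 0.3208 0.0556] [215. 208.]
holder 0.9 [0.4614 0.1699 0.0601] [269. 227.]
holder 0.88 [0.5948 0.1876 0.0544] [310. 204.]
sealer 0.71 [ 0.4782 -0.3501  0.1582] [525. 358.]
cup 0.67 [0.5425 0.3949 0.0577] [246. 178.]
cup 0.53 [ 0.4778 -0.2105  0.2009] [433. 270.]
bowl 0.83 [0.7435 0.0808 0.0336] [382. 209.]
detergent 0.85 [0.6298 0.3848 0.0814] [274. 162.]
spray 0.78 [0.7076 0.2364 0.1104] [331. 163.]
spray 0.53 [0.7411 0.0797 0.0313] [381. 210.]
pouch_roll 0.74 [ 0.3392 -0.1308  0.0898] [318. 339.]
bur_box 0.79 [ 0.7728 -0.1014  0.0365] [453. 238.]
jar 0.56 [0.3751 0.115  0.0487] [250. 261.]
```

View pics/scene1.png

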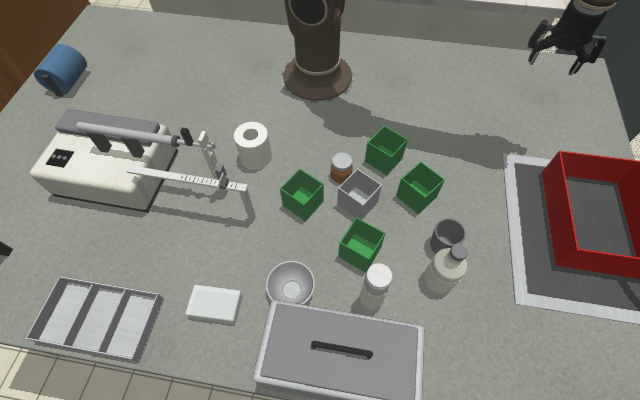

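View pics/side1.png

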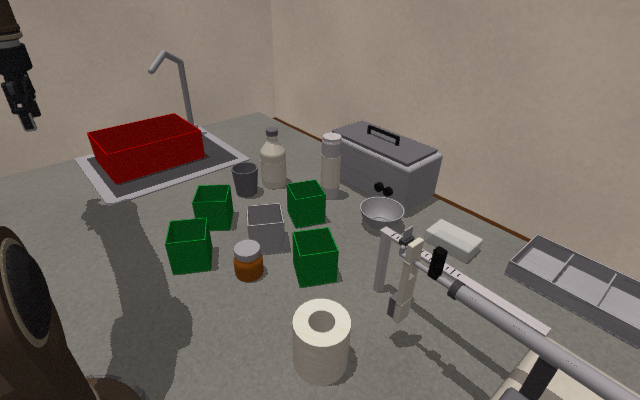

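Scene: the steel holder is at (358,193) in scene and (266,228) in side. The green look-alikes in scene are at (301,194), (386,150), (420,187) and (361,244). The brush hangs at about scene (208,155) and side (408,275), the grip is at (187,136)/(438,262), and the clip at (222,180)/(405,238). The second rod reading at the cup and the brush_center reading at the holder are wrong. Next I'll check a close crop.

```bash
python3 - <<'E'
from h import *
a=cv2.imread("pics/scene1.png")[115:215,120:260];b=cv2.imread("pics/side1.png")[215:335,365:505]
a=cv2.resize(a,None,fx=5,fy=5,interpolation=cv2.INTER_CUBIC)[:, :];b=cv2.resize(b,None,fx=5,fy=5,interpolation=cv2.INTER_CUBIC)
a=cv2.resize(a,(400,286)) if 0 else a
cv2.imwrite("pics/ca.png",a);cv2.imwrite("pics/cb.png",b)
E
```

```text
(no output)
```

View pics/ca.png

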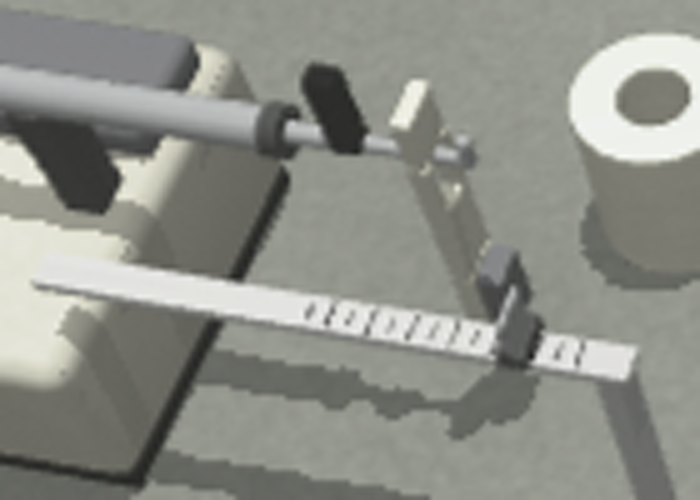

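View pics/cb.png

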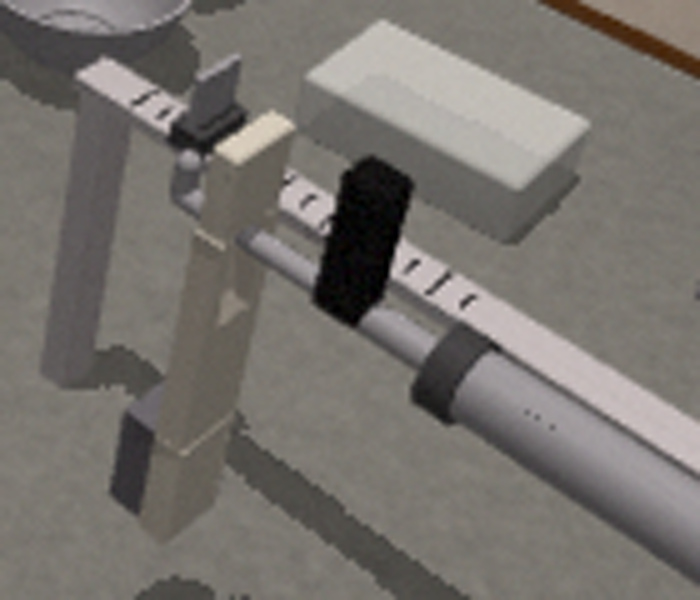

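Crops: the white brush hangs on the hook. Crop scene pixels: tab top (412,95), hook tip (460,140), grip top (322,72), rail end (633,362), fin around (512,292). Crop side pixels: tab top (258,138), tip (187,155), grip top (378,175), fin top (230,64). The bristles face along the rod's -x. I'll fit the sealer pose to these.

```bash
python3 - <<'E'
from h import *
from scipy.optimize import least_squares
ps=env.capture("scene");pd=env.capture("side")
# (cam, crop px, own xyz)
A=[(0,(322,72),(0,0,.237)),(0,(460,140),(-.058,0,.206)),(0,(412,95),(-.037,0,.226)),(0,(633,362),(-.15,.07,.15)),(0,(40,272),(.14,.07,.15)),
(1,(378,175),(0,0,.237)),(1,(187,155),(-.058,0,.206)),(1,(258,138),(-.037,0,.226)),(1,(97,68),(-.15,.07,.15)),
(0,(512,292),("c",.07,.181)),(1,(230,64),("c",.07,.181))]
off=[np.array([120,115]),np.array([365,215])]
def res(v):
    x,y,t,c=v;r=[]
    for k,px,o in A:
        o=np.array([-c if o[0]=="c" else o[0],o[1],o[2]],float)
        w=np.array([x+np.cos(t)*o[0]-np.sin(t)*o[1],y+np.sin(t)*o[0]+np.cos(t)*o[1],o[2]])
        r+=list(pix([ps,pd][k],w)-(np.array(px)/5+off[k]))
    return np.array(r)
s=least_squares(res,[.485,-.2,-1.5,.08],loss="soft_l1")
print(s.x,s.x[2]+np.pi/2);print(res(s.x).reshape(-1,2))
x,y,t,c=s.x
for o in (-.037,-.058,-.1,-c): print(o,x+np.cos(t)*o,y+np.sin(t)*o)
# holder: rim and floor of steel holder
for l in ["holder"]:
  for p in (ps,pd): print([ (a[0],a[1],a[2]) for a in find(p,l,6)])
for z in(.085,.0):
  print(atz(ps,359,187,z),atz(pd,265,213,z))
E
```

```text
[ 0.4818 -0.2114 -1.592   0.0963] -0.021221822151824554
[[-0.9197 -0.5855]
 [-0.1308 -1.3647]
 [-1.7076  0.4892]
 [-0.4182 -0.4217]
 [-0.5124 -1.8857]
 [-0.119  -0.6035]
 [ 0.2186 -0.772 ]
 [-0.1351 -0.7264]
 [-1.7811 -0.9255]
 [-1.8691  2.1627]
 [-2.1051  0.4375]]
-0.037 0.48255213512043343 -0.17441687444559134
-0.058 0.4829977599348396 -0.15342160310834052
-0.1 0.483889009563652 -0.1114310604338389
-0.09629154766692315 0.4838103153549538 -0.11513867771832506
holder 0.97 [0.4569 0.1912 0.0498] [359. 190.]
holder 0.97 [0.4857 0.0457 0.0473] [301. 192.]
holder 0.96 [0.5945 0.215  0.0405] [362. 242.]
holder 0.95 [0.3136 0.2438 0.0501] [385. 149.]
holder 0.8 [0.4178 0.3447 0.0446] [420. 187.]
[(0.97, array([0.4569, 0.1912, 0.0498]), array([359.2278, 190.4429])), (0.97, array([0.4857, 0.0457, 0.0473]), array([301.2716, 192.3253])), (0.96, array([0.5945, 0.215 , 0.0405]), array([361.9015, 241.8258])), (0.95, array([0.3136, 0.2438, 0.0501]), array([384.6507, 149.4389])), (0.8, array([0.4178, 0.3447, 0.0446]), array([419.9632, 187.3016]))]
holder 0.78 [0.4625 0.1712 0.0591] [269. 227.]
holder 0.62 [0.486  0.0299 0.0514] [319. 258.]
holder 0.62 [0.3091 0.2278 0.0519] [193. 246.]
holder 0.6 [0.4132 0.3221 0.057 ] [216. 206.]
holder 0.58 [0.5932 0.1903 0.0561] [309. 204.]
[(0.78, array([0.4625, 0.1712, 0.0591]), array([269.1272, 227.0862])), (0.62, array([0.486 , 0.0299, 0.0514]), array([319.3248, 258.2671])), (0.62, array([0.3091, 0.2278, 0.0519]), array([193.1129, 245.7738])), (0.6, array([0.4132, 0.3221, 0.057 ]), array([215.8104, 206.3831])), (0.58, array([0.5932, 0.1903, 0.0561]), array([308.6046, 203.623 ]))]
[0.4696 0.1895 0.085 ] [0.4665 0.1905 0.085 ]
[0.4139 0.1894 0.    ] [0.5315 0.2931 0.    ]
```

```bash
cat >> h.py <<'E'
def plan(way,n,opn):
    """way: target xyz (TCP), yaw deg of tool z in world; n rows; tool ends pointing straight down"""
    s=env.observe();p0=np.array(s["tcp_pos"]);r0=R.from_quat(s["tool_rot"])
    a=np.radians(way[3]);z=np.array([np.cos(a),np.sin(a),0]);x=np.array([0,0,-1.]);r1=R.from_matrix(np.c_[x,np.cross(z,x),z])
    dr=(r0.inv()*r1).as_rotvec();r=r0
    for i in range(n):
        d=r.inv().apply((np.array(way[:3])-p0)/n);print("%.4f %.4f %.4f %.2f %.2f %.2f %s;"%(*d,*np.degrees(dr/n),opn),end=" ");r=r*R.from_rotvec(dr/n)
    print()
E
python3 -c "
from h import *
plan([.47,-.13,.36,-1.2],20,0.085)"
```

```text
-0.0064 -0.0244 -0.0319 3.86 -0.00 -0.00 0.085; -0.0064 -0.0265 -0.0302 3.86 -0.00 -0.00 0.085; -0.0064 -0.0284 -0.0283 3.86 -0.00 -0.00 0.085; -0.0064 -0.0303 -0.0264 3.86 -0.00 -0.00 0.085; -0.0064 -0.0320 -0.0243 3.86 -0.00 -0.00 0.085; -0.0064 -0.0336 -0.0220 3.86 -0.00 -0.00 0.085; -0.0064 -0.0350 -0.0197 3.86 -0.00 -0.00 0.085; -0.0064 -0.0362 -0.0173 3.86 -0.00 -0.00 0.085; -0.0064 -0.0373 -0.0149 3.86 -0.00 -0.00 0.085; -0.0064 -0.0382 -0.0123 3.86 -0.00 -0.00 0.085; -0.0064 -0.0390 -0.0097 3.86 -0.00 -0.00 0.085; -0.0064 -0.0395 -0.0071 3.86 -0.00 -0.00 0.085; -0.0064 -0.0399 -0.0044 3.86 -0.00 -0.00 0.085; -0.0064 -0.0401 -0.0017 3.86 -0.00 -0.00 0.085; -0.0064 -0.0401 0.0010 3.86 -0.00 -0.00 0.085; -0.0064 -0.0400 0.0037 3.86 -0.00 -0.00 0.085; -0.0064 -0.0396 0.0064 3.86 -0.00 -0.00 0.085; -0.0064 -0.0391 0.0091 3.86 -0.00 -0.00 0.085; -0.0064 -0.0384 0.0117 3.86 -0.00 -0.00 0.085; -0.0064 -0.0375 0.0143 3.86 -0.00 -0.00 0.085;
```

{"api": "arm_command", "payload": {
  "series": "-0.01 -0.024 -0.032 3.86 0 0 0.085; -0.01 -0.026 -0.030 3.86 0 0 0.085; -0.01 -0.028 -0.028 3.86 0 0 0.085; -0.01 -0.030 -0.026 3.86 0 0 0.085; -0.01 -0.032 -0.024 3.86 0 0 0.085; -0.01 -0.034 -0.022 3.86 0 0 0.085; -0.01 -0.035 -0.020 3.86 0 0 0.085; -0.01 -0.036 -0.017 3.86 0 0 0.085; -0.01 -0.037 -0.015 3.86 0 0 0.085; -0.01 -0.038 -0.012 3.86 0 0 0.085"
}}

```text
t: 2.7
tcp_pos: [0.3097, 0.2387, 0.3319]
tool_rot: [-0.226, 0.67, 0.227, 0.67]
contact_force: [0.2, 0.3, -0.4]
finger_gap: 0.995
```

{"api": "arm_command", "payload": {
  "series": "-0.01 -0.039 -0.010 3.86 0 0 0.085; -0.01 -0.039 -0.007 3.86 0 0 0.085; -0.005 -0.040 -0.004 3.86 0 0 0.085; 0 -0.040 -0.002 3.86 0 0 0.085; 0 -0.040 0.001 3.86 0 0 0.085; 0 -0.040 0.004 3.86 0 0 0.085; 0 -0.040 0.006 3.86 0 0 0.085; 0 -0.039 0.009 3.86 0 0 0.085; 0 -0.038 0.012 3.86 0 0 0.085; 0 -0.037 0.014 3.86 0 0 0.085"
}}

```text
t: 3.7
tcp_pos: [0.4693, -0.1283, 0.3568]
tool_rot: [0.008, 0.707, -0.007, 0.708]
contact_force: [0.7, 0.3, 0.6]
finger_gap: 0.996
```

```bash
python3 - <<'E'
from h import *
st();p=env.capture("wrist");T=np.array(p["world_from_camera"]);print(T)
for l in ["brush_tab","hook_tip","rod","clip","brush_center","holder"]: find(p,l,2)
save(p,"w1.png")
E
```

```text
3.7 [ 0.4693 -0.1283  0.3568] [ 0.0079  0.7065 -0.0075  0.7076] 0.9957092459025507 [0.67   0.291  0.6429] 
 [[ 0.0015  0.0217  0.9998]
 [ 0.0006  0.9998 -0.0217]
 [-1.      0.0006  0.0015]]
[[ 0.9998  0.0209  0.0043  0.4714]
 [-0.0213  0.9521  0.3051 -0.0501]
 [ 0.0023 -0.3051  0.9523  0.5006]
 [ 0.      0.      0.      1.    ]]
brush_tab 0.73 [ 0.4846 -0.1655  0.1725] [330. 209.]
hook_tip 0.84 [ 0.4853 -0.2042  0.217 ] [333. 259.]
rod 0.62 [ 0.4802 -0.2017  0.2159] [328. 257.]
clip 0.91 [ 0.5601 -0.1124  0.1601] [397. 159.]
brush_center 0.87 [ 0.4811 -0.1665  0.1704] [327. 210.]
holder 0.86 [0.4886 0.0482 0.0058] [326.  28.]
```

View pics/w1.png

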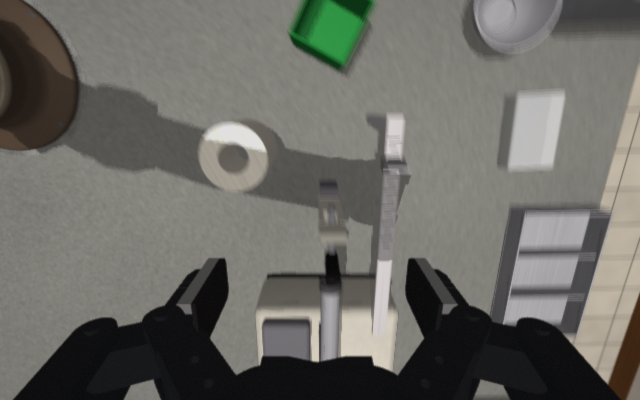

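Wrist view: the tab is at about (333,235), hook tip (330,185), black grip (333,265), rail from (394,115) to (380,332), and clip fin at (396,165). I'll convert these to positions.

```bash
python3 - <<'E'
from h import *
p=env.capture("wrist")
for n,u,v,z in [("railend",394,115,.15),("rail2",380,332,.15),("fin",396,165,.181),("tab",333,237,.226),("tube",331,345,.201),("tip",330,190,.206),("grip",333,262,.237)]: print(n,atz(p,u,v,z))
for nm,w in [("tab",(.4826,-.1744,.226)),("tip",(.483,-.1534,.206)),("grip",(.482,-.2114,.237)),("fin",(.5538,-.1166,.181))]: print(nm,pix(p,np.array(w)))
f=p["frame"][150:310,250:450]
cv2.imwrite("pics/w2.png",cv2.resize(f[:,:,::-1],None,fx=3.7,fy=3.7,interpolation=cv2.INTER_CUBIC))
E
```

```text
railend [ 0.5551 -0.0627  0.15  ]
rail2 [ 0.553  -0.3495  0.15  ]
fin [ 0.5527 -0.1117  0.181 ]
tab [ 0.4847 -0.1719  0.226 ]
tube [ 0.4836 -0.3233  0.201 ]
tip [ 0.4828 -0.1305  0.206 ]
grip [ 0.4842 -0.1928  0.237 ]
tab [330.7803 239.4321]
tip [330.2388 211.9378]
grip [330.7652 279.1813]
fin [396.7831 169.649 ]
```

View pics/w2.png

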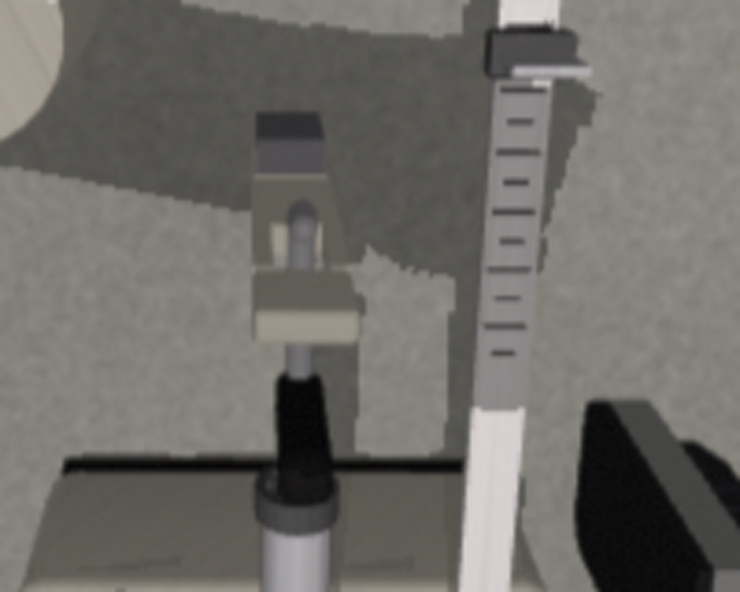

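The wrist crop agrees with the fit to within about 2 mm. The tab is at about (0.483, -0.174). Moving in to grasp it.

{"api": "arm_command", "payload": {
  "series": "0.02 -0.0153 0.005 0 0 0 0.065; 0.02 -0.0153 0.005 0 0 0 0.065; 0.02 -0.0153 0.0045 0 0 0 0.065; 0.02 0 0 0 0 0 0.065; 0.02 0 0 0 0 0 0.065; 0.02 0 0 0 0 0 0.065; 0.02 0 0 0 0 0 0.065; 0.012 0 0 0 0 0 0.065; 0.01 0 0 0 0 0 0.065; 0 0 0 0 0 0 0.065"
}}

```text
t: 5.1
tcp_pos: [0.4822, -0.1722, 0.1936]
tool_rot: [0.007, 0.708, -0.006, 0.707]
contact_force: [0.3, -0.2, 0.3]
finger_gap: 0.763
```

```bash
python3 - <<'E'
from h import *
st();p=env.capture("side");q=env.capture("wrist")
a=cv2.resize(p["frame"][190:340,340:500],None,fx=2.5,fy=2.5);b=q["frame"][100:400,150:500]
b=cv2.resize(b,(int(350*375/300),375));save({"frame":np.hstack([a,b])},"g1.png")
for nm,w in [("tab",(.4826,-.1744,.226))]: print(nm,pix(q,np.array(w)))
E
```

```text
5.1 [ 0.4822 -0.1722  0.1936] [ 0.0067  0.7075 -0.0064  0.7066] 0.762690906598882 [ 0.2999 -0.2339  0.2746] 
 [[-0.0013  0.0185  0.9998]
 [ 0.0004  0.9998 -0.0185]
 [-1.      0.0004 -0.0013]]
tab [314.9014 300.1881]
```

View pics/g1.png

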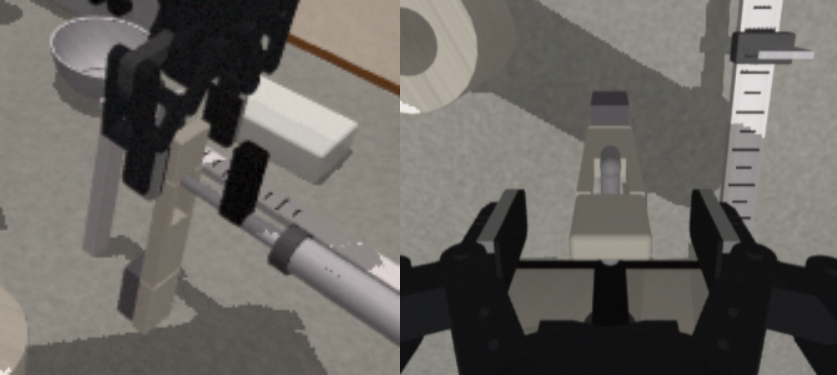

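The tab sits centred between the pads: crop (610,225), with the pads at 490 and 720. Closing.

{"api": "arm_command", "payload": {
  "series": "0 0 0.001 0 0 0 0.04; 0 0 0 0 0 0 0.015; 0 0 0 0 0 0 0.015; 0 0 0 0 0 0 0.015; 0 0 0 0 0 0 0.015; 0 0 0 0 0 0 0.015; -0.004 0 0 0 0 0 0.015; -0.005 0 0 0 0 0 0.015; -0.005 0 0 0 0 0 0.015; -0.004 0 0 0 0 0 0.015"
}}

```text
t: 6.2
tcp_pos: [0.4835, -0.1729, 0.2127]
tool_rot: [0.007, 0.707, -0.007, 0.707]
contact_force: [-0.4, -0.5, -0.4]
finger_gap: 0.312
```

```bash
python3 - <<'E'
from h import *
s=st();p=env.capture("side");q=env.capture("wrist")
a=cv2.resize(p["frame"][190:340,340:500],None,fx=2.5,fy=2.5);b=q["frame"][100:400,150:500]
b=cv2.resize(b,(int(350*375/300),375));save({"frame":np.hstack([a,b])},"g2.png")
E
```

```text
6.2 [ 0.4835 -0.1729  0.2127] [ 0.0069  0.707  -0.0069  0.7071] 0.3116847533028937 [-0.418  -0.4703 -0.4243] 
 [[ 0.0001  0.0194  0.9998]
 [ 0.      0.9998 -0.0194]
 [-1.      0.      0.0001]]
```

View pics/g2.png

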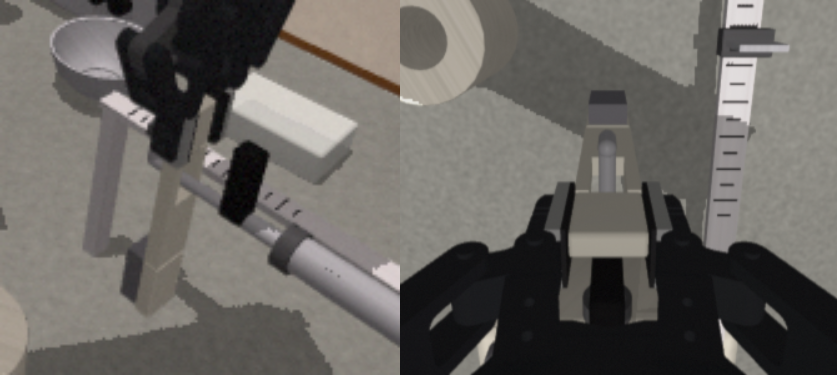

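Held at 0.312 opening and raised 19 mm. Sliding it off the hook along +y, then up.

{"api": "arm_command", "payload": {
  "series": "0 0.010 0 0 0 0 0.015; 0 0.012 0 0 0 0 0.015; 0 0.012 0 0 0 0 0.015; 0 0.012 0 0 0 0 0.015; 0 0.012 0 0 0 0 0.015; 0 0.012 0 0 0 0 0.015; -0.02 0 0 0 0 0 0.015; -0.03 0 0 0 0 0 0.015; -0.03 0 0 0 0 0 0.015; -0.02 0 0 0 0 0 0.015"
}}

```text
t: 7.3
tcp_pos: [0.4853, -0.1026, 0.3142]
tool_rot: [0.007, 0.706, -0.007, 0.708]
contact_force: [0.0, -0.4, 0.1]
finger_gap: 0.313
```

{"api": "arm_command", "payload": {
  "series": "0 0.015 -0.003 0 0 0 0.015; 0 0.02 -0.002 0 0 0 0.015; 0 0.02 0 0 0 0 0.015; 0 0.02 0 0 0 0 0.015; 0 0.02 0 0 0 0 0.015; 0 0.02 0 0 0 0 0.015; 0 0.015 0 0 0 0 0.015; 0 0.01 0 0 0 0 0.015; 0 0 0 0 0 0 0.015; 0 0 0 0 0 0 0.015"
}}

```text
t: 8.3
tcp_pos: [0.4825, 0.0367, 0.3123]
tool_rot: [0.007, 0.707, -0.007, 0.707]
contact_force: [0.7, -0.4, -0.3]
finger_gap: 0.313
```

```bash
python3 - <<'E'
from h import *
s=st();p=env.capture("side");q=env.capture("wrist")
for l in ["brush_tab","brush_center","holder"]:
  for c in (p,q): find(c,l)
save({"frame":np.hstack([cv2.resize(p["frame"],(480,300))[:,:400],cv2.resize(q["frame"],(480,300))[:,40:440]])},"c1.png")
E
```

```text
8.3 [0.4825 0.0367 0.3123] [ 0.0068  0.7071 -0.007   0.7071] 0.31305253636079006 [ 0.6505 -0.36   -0.3022] 
 [[-0.      0.0195  0.9998]
 [-0.0003  0.9998 -0.0195]
 [-1.     -0.0003  0.    ]]
brush_tab 0.65 [0.4786 0.0352 0.255 ] [317. 170.]
brush_tab 0.31 [0.6241 0.3857 0.0791] [272. 163.]
brush_tab 0.64 [0.4841 0.0455 0.3168] [318. 248.]
brush_tab 0.63 [0.3891 0.1329 0.0702] [234.  86.]
brush_center 0.91 [0.4769 0.0332 0.2538] [317. 171.]
brush_center 0.75 [0.7137 0.2373 0.107 ] [332. 164.]
brush_center 0.68 [0.4872 0.0433 0.3158] [324. 251.]
holder 0.91 [0.4127 0.3219 0.0545] [216. 207.]
holder 0.86 [0.4845 0.0309 0.0517] [318. 258.]
holder 0.84 [0.5808 0.1891 0.0443] [305. 210.]
holder 0.75 [0.6105 0.1965 0.0259] [416.  30.]
holder 0.66 [0.459  0.1984 0.0074] [295.  34.]
holder 0.66 [0.492  0.0461 0.0046] [322. 151.]
```

View pics/c1.png

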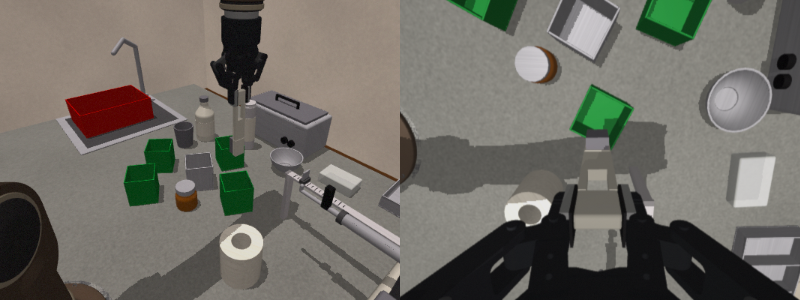

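The brush is off the hook and held. The steel holder is at about wrist (300,37). Moving above it.

{"api": "arm_command", "payload": {
  "series": "0 0.015 -0.002 0 0 0 0.015; 0 0.02 -0.003 0 0 0 0.015; 0 0.02 -0.003 0 0 0 0.015; 0 0.02 -0.003 0 0 0 0.015; 0 0.02 -0.003 0 0 0 0.015; 0 0.02 -0.002 0 0 0 0.015; 0 0.015 -0.002 0 0 0 0.015; 0 0.01 0 0 0 0 0.015; 0 0.007 0 0 0 0 0.015; 0.02 0 0 0 0 0 0.015"
}}

```text
t: 9.7
tcp_pos: [0.4689, 0.1856, 0.2939]
tool_rot: [0.007, 0.706, -0.006, 0.708]
contact_force: [0.7, 0.2, -0.9]
finger_gap: 0.311
```

```bash
python3 - <<'E'
from h import *
s=st();p=env.capture("side");q=env.capture("wrist");r=env.capture("scene")
c=np.array([.467,.190])
for n,P in (("side",p),("wrist",q),("scene",r)): print(n,pix(P,np.r_[c,.085]),pix(P,np.array([.467,.184,s["tcp_pos"][2]-.13])))
a=cv2.resize(p["frame"][110:270,200:360],(380,380));b=cv2.resize(q["frame"][60:300,200:440],(380,380));
save({"frame":np.hstack([a,b])},"p1.png")
E
```

```text
9.7 [0.4689 0.1856 0.2939] [ 0.0074  0.7058 -0.0059  0.7083] 0.3108645454226754 [ 0.6633  0.2272 -0.9343] 
 [[ 0.0035  0.0188  0.9998]
 [ 0.0022  0.9998 -0.0188]
 [-1.      0.0022  0.0035]]
side [265.3025 213.0136] [264.819  183.4172]
wrist [315.9297 167.7798] [315.8567 192.2525]
scene [359.3479 186.1469] [359.4477 167.0532]
```

View pics/p1.png

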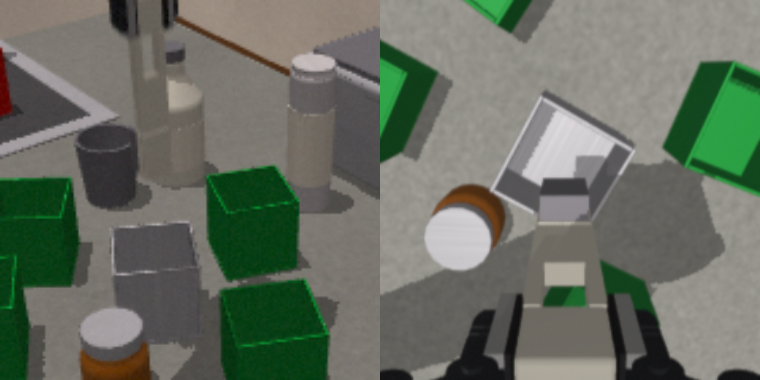

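The holder rim centre in the wrist view is (316,167), against a prediction of (316,168), so I'm on target. Lowering.

{"api": "arm_command", "payload": {
  "series": "0.02 -0.001 -0.002 0 0 0 0.015; 0.02 0 0 0 0 0 0.015; 0.02 0 0 0 0 0 0.015; 0.02 0 0 0 0 0 0.015; 0.02 0 0 0 0 0 0.015; 0.02 0 0 0 0 0 0.015; 0.015 0 0 0 0 0 0.015; 0.01 0 0 0 0 0 0.015; 0.006 0 0 0 0 0 0.015; 0 0 0 0 0 0 0.015"
}}

```text
t: 10.85
tcp_pos: [0.4655, 0.1833, 0.1412]
tool_rot: [0.007, 0.707, -0.007, 0.707]
contact_force: [-0.2, -0.0, -1.0]
finger_gap: 0.313
```

{"api": "arm_command", "payload": {
  "series": "0.002 0 0 0 0 0 0.015; 0.002 0 0 0 0 0 0.015; 0.001 0 0 0 0 0 0.015; 0.001 0 0 0 0 0 0.015; 0.001 0 0 0 0 0 0.015; 0.001 0 0 0 0 0 0.015; 0 0 0 0 0 0 0.015; 0 0 0 0 0 0 0.015; 0 0 0 0 0 0 0.015; 0 0 0 0 0 0 0.015"
}}

```text
t: 11.85
tcp_pos: [0.466, 0.184, 0.135]
tool_rot: [0.008, 0.707, -0.006, 0.707]
contact_force: [-5.2, -1.2, 18.7]
finger_gap: 0.317
```

The brush is on the floor of the holder (18.7 N). Easing up 1 mm, then releasing and rising.

{"api": "arm_command", "payload": {
  "series": "-0.001 0 0 0 0 0 0.015; 0 0 0 0 0 0 0.031; 0 0 0 0 0 0 0.036; 0 0 0 0 0 0 0.045; 0 0 0 0 0 0 0.055; 0 0 0 0 0 0 0.065; 0 0 0 0 0 0 0.065; -0.015 0 0 0 0 0 0.065; -0.03 0 0 0 0 0 0.065; -0.04 0 0 0 0 0 0.065"
}}

```text
t: 12.85
tcp_pos: [0.4644, 0.183, 0.219]
tool_rot: [0.006, 0.708, -0.008, 0.706]
contact_force: [1.1, 0.3, 0.1]
finger_gap: 0.762
```

{"api": "arm_command", "payload": {
  "series": "-0.04 0 0 0 0 0 0.065; -0.04 -0.005 0 0 0 0 0.065; -0.02 -0.02 0 0 0 0 0.065; 0 -0.03 0 0 0 0 0.065; 0 -0.03 0.004 0 0 0 0.065; 0 -0.03 0.004 0 0 0 0.065; 0 -0.03 0.004 0 0 0 0.065; 0 -0.03 0.004 0 0 0 0.065; 0 -0.025 0 0 0 0 0.065; 0 0 0 0 0 0 0.065"
}}

```text
t: 13.85
tcp_pos: [0.4772, -0.0207, 0.3196]
tool_rot: [0.009, 0.707, -0.009, 0.707]
contact_force: [-0.3, 0.3, -0.4]
finger_gap: 0.757
```

```bash
python3 - <<'E'
from h import *
s=st();p=env.capture("side");q=env.capture("scene")
for c in (p,q):
  for l in ["brush_center","brush_tab","rod","clip"]: find(c,l,2)
a=cv2.resize(p["frame"][110:310,200:480],(532,380));b=cv2.resize(q["frame"][130:250,320:400],(253,380));
save({"frame":np.hstack([a,b])},"p2.png")
E
```

```text
13.85 [ 0.4772 -0.0207  0.3196] [ 0.0087  0.7068 -0.009   0.7073] 0.7574057441049897 [-0.2924  0.2681 -0.365 ] 
 [[ 0.0006  0.0251  0.9997]
 [-0.0004  0.9997 -0.0251]
 [-1.     -0.0004  0.0006]]
brush_center 0.9 [0.4584 0.1787 0.116 ] [264. 205.]
brush_tab 0.65 [0.4626 0.18   0.1165] [265. 204.]
rod 0.66 [ 0.4795 -0.2113  0.2019] [434. 269.]
clip 0.68 [ 0.5461 -0.1134  0.1584] [403. 240.]
brush_center 0.63 [0.4808 0.1843 0.1008] [357. 187.]
brush_center 0.6 [0.7174 0.0643 0.0244] [290. 283.]
brush_tab 0.61 [0.4781 0.1804 0.0977] [355. 187.]
rod 0.55 [ 0.489  -0.2065  0.1983] [190. 143.]
clip 0.43 [ 0.5602 -0.1134  0.1585] [223. 184.]
```

View pics/p2.png

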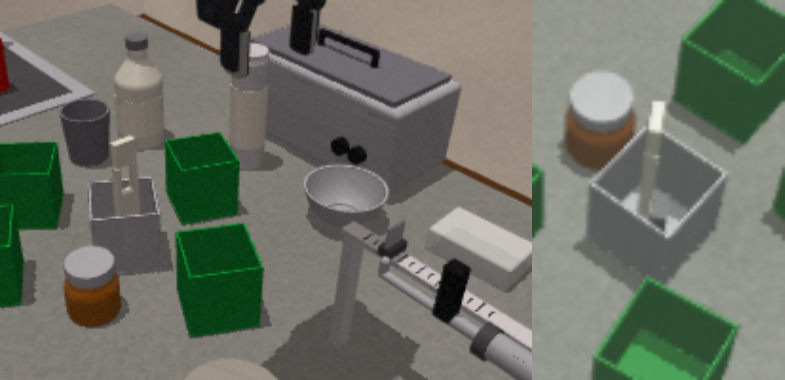

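The brush stands in the holder, leaning on the rim at side crop (125,170). The rod is clear. Next, the precise grip-to-fin relation from the earlier wrist shot, then a fresh wrist look.

```bash
python3 - <<'E'
from h import *
q=env.capture("wrist")
P=dict(intrinsics=q["intrinsics"],world_from_camera=[[.9998,.0209,.0043,.4714],[-.0213,.9521,.3051,-.0501],[.0023,-.3051,.9523,.5006],[0,0,0,1]])
c=lambda x,y:(250+x/3.7,150+y/3.7)
for n,a,z in [("fin top",(552,72),.181),("grip far top edge",(305,503),.237),("grip near bottom",(300,376),.187),("tabtop near edge",(305,311),.226),("tabtop far edge",(305,343),.226),("tip outer",(302,200),.206)]: print(n,atz(P,*c(*a),z))
plan([.483,-.135,.335,-1.2],5,.065)
E
```

```text
fin top [ 0.5574 -0.1199  0.181 ]
grip far top edge [ 0.484  -0.2224  0.237 ]
grip near bottom [ 0.4851 -0.2107  0.187 ]
tabtop near edge [ 0.4848 -0.172   0.226 ]
tabtop far edge [ 0.4847 -0.1812  0.226 ]
tip outer [ 0.4851 -0.1483  0.206 ]
-0.0031 -0.0237 0.0015 0.03 -0.00 -0.00 0.065; -0.0031 -0.0237 0.0015 0.03 -0.00 -0.00 0.065; -0.0031 -0.0237 0.0016 0.03 -0.00 -0.00 0.065; -0.0031 -0.0237 0.0016 0.03 -0.00 -0.00 0.065; -0.0031 -0.0237 0.0016 0.03 -0.00 -0.00 0.065;
```

{"api": "arm_command", "payload": {
  "series": "0 -0.02 0.001 0 0 0 0.065; 0 -0.025 0.0005 0 0 0 0.065; 0 -0.025 0 0 0 0 0.065; 0.005 -0.025 0 0 0 0 0.065; 0.005 -0.025 0 0 0 0 0.065; 0.005 -0.015 0 0 0 0 0.065; 0.005 -0.005 0 0 0 0 0.065; 0 0 0 0 0 0 0.065; 0 0 0 0 0 0 0.065; 0 0 0 0 0 0 0.065"
}}

```text
t: 15.4
tcp_pos: [0.4766, -0.1557, 0.2994]
tool_rot: [0.006, 0.707, -0.006, 0.707]
contact_force: [-0.2, -0.5, -0.6]
finger_gap: 0.76
```

```bash
python3 - <<'E'
from h import *
st();q=env.capture("wrist")
import pickle;pickle.dump(q,open("q.pkl","wb"))
for nm,w in [("grip",(.484,-.2125,.237)),("fin",(.557,-.1195,.181))]: print(nm,pix(q,np.array(w)))
u0,v0=270,130
f=q["frame"][v0:v0+200,u0:u0+200];save({"frame":cv2.resize(f,(600,600),interpolation=cv2.INTER_CUBIC)},"m1.png")
E
```

```text
15.4 [ 0.4766 -0.1557  0.2994] [ 0.0064  0.707  -0.0062  0.7071] 0.7596698598260394 [-0.1931 -0.4542 -0.6344] 
 [[ 0.0001  0.0178  0.9998]
 [ 0.0004  0.9998 -0.0178]
 [-1.      0.0004  0.0001]]
grip [326.2327 286.4237]
fin [409.7312 151.9067]
```

View pics/m1.png

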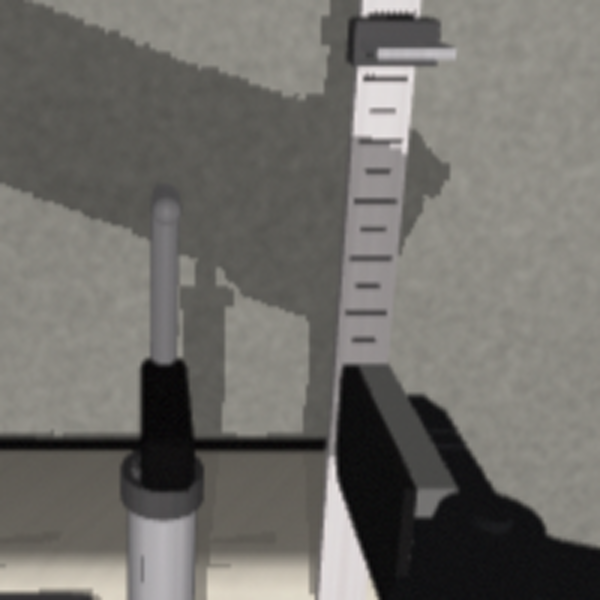

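Crop: fin top at (417,53), hook tip (166,208), grip black from row 360 to about 490, rail centre from (390,10) to about (350,400). Reading the grip's edges numerically.

```bash
python3 - <<'E'
from h import *
import pickle;q=pickle.load(open("q.pkl","rb"))
g=q["frame"].astype(int).sum(2)
print("rows",[(r,g[r,323:329].mean().round(),g[r,331:334].mean().round()) for r in range(272,302)])
print("row 285",list(g[285,308:344]));print("row 262",list(g[262,308:340]))
print([(r,g[r,402:416].mean().round()) for r in range(140,155)])
for n,a,z in [("fin top",(409,147.7),.181),("far top",(325.5,293.3),.237),("near bot",(324,250.3),.187),("tip ctr",(325.3,199.5),.206)]: print(n,atz(q,*a,z))
for y in(-.208,-.210,-.212,-.214,-.216): print(y,[pix(q,np.array([.484,y+d,z]))[1].round(1) for d,z in((-.008,.237),(.008,.237),(.008,.187),(.058,.206))])
E
```

```text
rows [(272, np.float64(31.0), np.float64(39.0)), (273, np.float64(27.0), np.float64(41.0)), (274, np.float64(32.0), np.float64(36.0)), (275, np.float64(28.0), np.float64(34.0)), (276, np.float64(36.0), np.float64(32.0)), (277, np.float64(38.0), np.float64(38.0)), (278, np.float64(41.0), np.float64(38.0)), (279, np.float64(48.0), np.float64(44.0)), (280, np.float64(49.0), np.float64(45.0)), (281, np.float64(49.0), np.float64(44.0)), (282, np.float64(48.0), np.float64(44.0)), (283, np.float64(50.0), np.float64(47.0)), (284, np.float64(50.0), np.float64(45.0)), (285, np.float64(49.0), np.float64(47.0)), (286, np.float64(46.0), np.float64(43.0)), (287, np.float64(48.0), np.float64(46.0)), (288, np.float64(47.0), np.float64(41.0)), (289, np.float64(48.0), np.float64(45.0)), (290, np.float64(46.0), np.float64(47.0)), (291, np.float64(45.0), np.float64(52.0)), (292, np.float64(46.0), np.float64(84.0)), (293, np.float64(89.0), np.float64(135.0)), (294, np.float64(194.0), np.float64(186.0)), (295, np.float64(228.0), np.float64(202.0)), (296, np.float64(232.0), np.float64(202.0)), (297, np.flo
[... 1464 characters left out ...]
oat64(460.0)), (150, np.float64(320.0)), (151, np.float64(291.0)), (152, np.float64(467.0)), (153, np.float64(528.0)), (154, np.float64(527.0))]
fin top [ 0.5561 -0.1159  0.181 ]
far top [ 0.4834 -0.2186  0.237 ]
near bot [ 0.4835 -0.2072  0.187 ]
tip ctr [ 0.4847 -0.1525  0.206 ]
-0.208 [np.float64(290.4), np.float64(272.0), np.float64(243.1), np.float64(196.5)]
-0.21 [np.float64(292.6), np.float64(274.4), np.float64(245.1), np.float64(198.9)]
-0.212 [np.float64(294.8), np.float64(276.7), np.float64(247.1), np.float64(201.3)]
-0.214 [np.float64(297.1), np.float64(279.0), np.float64(249.1), np.float64(203.7)]
-0.216 [np.float64(299.3), np.float64(281.3), np.float64(251.1), np.float64(206.0)]
```

Two methods agree: grip at y ≈ -0.2113 and a pull of about 96.3 mm. Moving over the grip and down.

{"api": "arm_command", "payload": {
  "series": "0 -0.015 0.003 0 0 0 0.055; 0 -0.02 0.003 0 0 0 0.055; 0 -0.015 0.002 0 0 0 0.055; 0.01 -0.0055 0 0 0 0 0.055; 0.02 0 0 0 0 0 0.055; 0.02 0 0 0 0 0 0.055; 0.01 0 0 0 0 0 0.055; 0 0 0 0 0 0 0.055; 0 0 0 0 0 0 0.055; 0 0 0 0 0 0 0.055"
}}

```text
t: 16.45
tcp_pos: [0.4838, -0.2125, 0.2401]
tool_rot: [0.007, 0.707, -0.007, 0.708]
contact_force: [1.0, 1.0, 0.1]
finger_gap: 0.641
```

```bash
python3 - <<'E'
from h import *
st();q=env.capture("wrist")
print(pix(q,np.array([.4835,-.2113,.237])))
g=q["frame"].astype(int).sum(2)
for r in (296,304,312,320,328): print(r,[c for c in range(250,390) if g[r,c]<75][::1][:1],[c for c in range(250,390) if g[r,c]<75][-1:],list(g[r,290:350:3]))
E
```

```text
16.45 [ 0.4838 -0.2125  0.2401] [ 0.0067  0.7066 -0.0068  0.7076] 0.6413705130468835 [0.9677 1.0205 0.1094] 
 [[ 0.0014  0.0191  0.9998]
 [-0.0002  0.9998 -0.0191]
 [-1.     -0.0002  0.0014]]
[314.4422 255.0977]
296 [250] [389] [np.int64(296), np.int64(297), np.int64(298), np.int64(279), np.int64(404), np.int64(353), np.int64(343), np.int64(351), np.int64(364), np.int64(355), np.int64(349), np.int64(350), np.int64(311), np.int64(258), np.int64(270), np.int64(268), np.int64(290), np.int64(298), np.int64(297), np.int64(300)]
304 [250] [388] [np.int64(300), np.int64(298), np.int64(300), np.int64(303), np.int64(400), np.int64(477), np.int64(521), np.int64(531), np.int64(387), np.int64(354), np.int64(343), np.int64(351), np.int64(309), np.int64(253), np.int64(272), np.int64(273), np.int64(301), np.int64(301), np.int64(296), np.int64(299)]
312 [250] [387] [np.int64(539), np.int64(538), np.int64(532), np.int64(510), np.int64(395), np.int64(467), np.int64(517), np.int64(534), np.int64(550), np.int64(412), np.int64(361), np.int64(346), np.int64(306), np.int64(268), np.int64(379), np.int64(371), np.int64(491), np.int64(497), np.int64(528), np.int64(537)]
320 [250] [387] [np.int64(609), np.int64(620), np.int64(624), np.int64(596), np.int64(391), np.int64(465), np.int64(518), np.int64(532), np.int64(549), np.int64(535), np.int64(506), np.int64(457), np.int64(337), np.int64(312), np.int64(412), np.int64(418), np.int64(632), np.int64(628), np.int64(623), np.int64(624)]
328 [385] [389] [np.int64(198), np.int64(446), np.int64(635), np.int64(614), np.int64(384), np.int64(469), np.int64(512), np.int64(531), np.int64(547), np.int64(537), np.int64(507), np.int64(491), np.int64(407), np.int64(303), np.int64(416), np.int64(415), np.int64(631), np.int64(637), np.int64(644), np.int64(636)]
```

The tube is centred at column 316, matching the predicted 314. Descending 40 mm and closing.

{"api": "arm_command", "payload": {
  "series": "0.015 0.001 0 0 0 0 0.055; 0.015 0 0 0 0 0 0.055; 0.01 0 0 0 0 0 0.055; 0 0 0 0 0 0 0.055; 0 0 0 0 0 0 0.03; 0 0 0 0 0 0 0.005; 0 0 0 0 0 0 0.0; 0 0 0 0 0 0 0.0; 0 0 0 0 0 0 0.0; 0 0 0 0 0 0 0.0"
}}

```text
t: 17.5
tcp_pos: [0.4825, -0.2116, 0.1999]
tool_rot: [0.007, 0.707, -0.007, 0.707]
contact_force: [-4.3, 1.3, 6.4]
finger_gap: 0.157
```

```bash
python3 - <<'E'
from h import *
st();q=env.capture("wrist");find(q,"hook_tip");find(q,"clip")
print(pix(q,np.array([.4847,-.1528,.206])))
E
```

```text
17.5 [ 0.4825 -0.2116  0.1999] [ 0.0073  0.7074 -0.0068  0.7068] 0.15699073494317878 [-4.2783  1.2511  6.4215] 
 [[-0.0008  0.0198  0.9998]
 [ 0.0008  0.9998 -0.0198]
 [-1.      0.0007 -0.0008]]
hook_tip 0.79 [ 0.4875 -0.1997  0.2121] [325. 250.]
hook_tip 0.22 [ 0.5532 -0.115   0.1627] [443.  63.]
clip 0.71 [ 0.5544 -0.1154  0.1611] [444.  64.]
clip 0.29 [ 0.4847 -0.2005  0.2086] [319. 248.]
[317.0574 147.6081]
```

Grip held (opening ≈ 13.4 mm). Pulling along tool +y.

{"api": "arm_command", "payload": {
  "series": "0 0.006 0 0 0 0 0; 0 0.012 0 0 0 0 0; 0 0.014 0 0 0 0 0; 0 0.014 0 0 0 0 0; 0 0.014 0 0 0 0 0; 0 0.014 0 0 0 0 0; 0 0.012 0 0 0 0 0; 0 0.008 0 0 0 0 0; 0 0.002 0 0 0 0 0; 0 0 0 0 0 0 0"
}}

```text
t: 18.65
tcp_pos: [0.4844, -0.1187, 0.1999]
tool_rot: [0.006, 0.707, -0.009, 0.707]
contact_force: [-3.0, -12.7, 1.2]
finger_gap: 0.156
```

```bash
python3 - <<'E'
from h import *
s=st();p=env.capture("side");r=env.capture("scene");q=env.capture("wrist")
for c in (p,r,q): find(c,"hook_tip",1);find(c,"rod",1);find(c,"clip",1)
import pickle;pickle.dump((p,r,q),open("f.pkl","wb"))
# hook tip profile in wrist picture: expected rows for tip y
for y in (-.054,-.057,-.060): print(y,pix(q,np.array([.4852,y,.206])))
g=q["frame"].astype(int).sum(2);u,v=pix(q,np.array([.4852,-.057,.206])).astype(int)
print(u,v);v0=max(0,v-30)
print(g[v0:v+24:2,u-16:u+18:2])
E
```

```text
18.65 [ 0.4844 -0.1187  0.1999] [ 0.0062  0.707  -0.0091  0.7072] 0.15629264031272183 [ -3.0237 -12.7455   1.194 ] 
 [[ 0.0002  0.0216  0.9998]
 [-0.004   0.9998 -0.0216]
 [-1.     -0.004   0.0003]]
hook_tip 0.9 [ 0.4784 -0.1625  0.1927] [404. 257.]
rod 0.92 [ 0.4837 -0.1663  0.1959] [409. 255.]
clip 0.45 [ 0.5468 -0.1138  0.1584] [403. 240.]
hook_tip 0.67 [ 0.4856 -0.1594  0.1959] [210. 145.]
rod 0.74 [ 0.4899 -0.1573  0.1961] [210. 147.]
clip 0.59 [0.715  0.0593 0.0232] [288. 282.]
hook_tip 0.81 [ 0.4868 -0.1109  0.2068] [319. 252.]
rod 0.79 [ 0.4841 -0.1089  0.2054] [314. 247.]
clip 0.82 [ 0.5549 -0.1114  0.1622] [428. 217.]
-0.054 [313.257  133.4257]
-0.057 [313.4273 140.4012]
-0.06 [313.5953 147.2819]
313 140
[[424 435 448 439 424 424 430 427 426 421 430 436 433 431 434 436 433]
 [427 432 440 429 415 421 434 438 431 424 418 428 427 429 436 432 424]
 [435 434 429 419 419 427 434 436 438 428 414 423 417 416 428 431 425]
 [427 424 424 419 418 428 440 444 436 422 412 422 417 412 423 429 435]
 [414 415 421 415 421 431 445 447 443 426 414 421 430 427 424 427 436]
 [415 419 424 428 429
[... 841 characters left out ...]
282 277 278 287 341 441 481 505 499 466 421 322 430 436 438]
 [284 284 287 281 277 291 418 492 525 557 546 508 468 394 395 435 442]
 [286 289 293 285 271 277 443 515 549 595 580 529 492 421 349 435 451]
 [286 290 294 284 277 271 444 515 548 587 579 528 494 419 302 409 434]
 [287 290 288 280 281 290 413 494 528 555 549 513 472 388 276 284 302]
 [278 288 290 288 284 286 381 443 486 513 505 473 421 307 279 282 289]
 [274 280 290 289 278 276 420 434 415 441 433 398 383 375 282 281 293]
 [287 289 290 283 271 272 422 511 515 527 528 489 479 382 282 282 286]
 [296 292 290 288 280 278 419 512 540 578 579 525 486 383 284 286 283]
 [287 288 290 292 290 286 420 513 539 582 579 526 484 379 285 284 281]]
```

{"api": "arm_command", "payload": {
  "series": "0 0.002 0 0 0 0 0; 0 0.0015 0 0 0 0 0; 0 0 0 0 0 0 0; 0 0 0 0 0 0 0; 0 0 0 0 0 0 0; 0 0 0 0 0 0 0; 0 0 0 0 0 0 0; 0 0 0 0 0 0 0; 0 0 0 0 0 0 0; 0 0 0 0 0 0 0"
}}

```text
t: 20.25
tcp_pos: [0.4844, -0.1158, 0.1999]
tool_rot: [0.006, 0.707, -0.009, 0.707]
contact_force: [-4.3, -11.5, 1.6]
finger_gap: 0.155
```

```bash
python3 - <<'E'
from h import *
s=st();q=env.capture("wrist")
g=q["frame"].astype(int).sum(2)
u,v=pix(q,np.array([.556,-.1159,.181]));print("fin pred",u,v);u=int(u);v=int(v)
print(g[v-16:v+16,u-20:u+24:4])
u,v=pix(q,np.array([.4856,-.057,.206]));print("tip pred",u,v);u=int(u);v=int(v)
print(g[v-12:v+20,u-4:u+8:2].mean(1))
# rail direction, z=.15: rail left/right edges per row
p=env.capture("side");r=env.capture("scene")
for c in(p,r): find(c,"brush_center",1)
st()
E
```

```text
20.25 [ 0.4844 -0.1158  0.1999] [ 0.0065  0.7069 -0.0095  0.7072] 0.15497907352886736 [ -4.3353 -11.5478   1.647 ] 
 [[ 0.0003  0.0225  0.9997]
 [-0.0043  0.9997 -0.0225]
 [-1.     -0.0042  0.0004]]
fin pred 439.4208550651997 241.4366693157865
[[192 188 190 191 188 187 189 404 444 436 439]
 [221 221 224 224 226 222 222 418 442 438 432]
 [234 234 234 237 236 236 237 415 439 439 422]
 [234 234 233 235 242 238 236 368 432 439 409]
 [232 236 236 234 240 238 236 291 427 442 409]
 [233 235 236 235 239 237 235 245 431 440 410]
 [234 236 237 233 237 241 235 237 425 431 420]
 [236 235 236 235 236 240 236 237 370 431 421]
 [238 236 237 235 236 240 236 238 294 425 426]
 [238 231 237 233 235 240 240 233 247 425 427]
 [237 233 236 237 236 239 240 236 236 418 427]
 [236 235 238 236 236 234 242 239 238 367 424]
 [231 238 238 233 238 234 242 239 236 289 427]
 [228 241 239 237 238 238 245 242 237 249 434]
 [225 271 266 269 273 269 271 278 269 271 435]
 [231 347 338 340 347 342 340 347 345 341 437]
 [237 375 365 365 373 370 370 375 369 368 437]
 [251 376 367 367 374 370 377 378 378 371 432]
 [278 376 
[... 581 characters left out ...]
26 439 451 425 436]
 [446 443 431 424 418 420 426 427 447 428 433]]
tip pred 314.3103235346874 147.79941149183065
[432.8333 424.3333 368.6667 305.5    275.1667 284.5    332.     384.5
 432.5    468.3333 493.6667 515.6667 533.6667 545.3333 547.8333 542.5
 533.3333 518.3333 498.3333 472.6667 443.1667 420.5    447.3333 512.
 535.6667 537.3333 537.5    537.1667 537.     536.5    537.     536.3333]
brush_center 0.62 [0.4632 0.1799 0.1191] [266. 203.]
brush_center 0.58 [0.4806 0.1831 0.1017] [356. 187.]
20.5 [ 0.4844 -0.1158  0.1999] [ 0.0065  0.7069 -0.0095  0.7072] 0.15371248206118918 [ -3.8772 -12.9954   1.5023] 
 [[ 0.0003  0.0226  0.9997]
 [-0.0043  0.9997 -0.0226]
 [-1.     -0.0043  0.0004]]
```

The rod origin reads y ≈ -0.1157 and the mark ≈ -0.1151, so they are within about 1 mm. The hold is steady, so I'm handing in.

```bash
python3 -c "
from h import *
print(env.close_job());st()"
```

```text
the job is handed in; nothing more can be done
None
the job is handed in; nothing more can be done
```

I lifted the brush off the rod's hook and stood it head down in the square steel holder. I then pulled the rod out about 96 mm to the mark clip and handed the job in at about 20.5 s, still holding the grip.

- **Rod at the mark:** by the wrist camera, the grip is within about 1 mm of the clip fin along the rod. The measured pull was 95.8 mm against an estimated 96.4 mm; camera calibration is good to about 2 mm.
- **Hold:** the gripper stayed shut on the grip at about 13 mm. The pull of about 12–13 N matches the spring, and the hook tip moved with the gripper, so there was no slip.
- **Brush:** after release, a picture showed it standing in the steel holder, leaning on the rim. Detections at the end put it in the same place. It pressed on the holder floor with 18.7 N while being set down.
- **Other things on the counter:** I did not re-measure them at the end, but no unexpected contact force showed in the readings.
- **Readings that disagreed:** the hook-tip detector was unreliable once the gripper covered the rod, and one clip detection landed on the bowl. I used edges read from the wrist image instead. My first scene-camera reading of the fin was also about 2–3 pixels off from the others.

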